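Turn a carrier board over in a slide-jaw holder

TASK

The circuit-board carrier in the sloping slide-jaw holder shows its component side. Slide the jaw open by its upright handle, lift the carrier out, turn it round so that its plain solder side faces out, and set it back square, down on the ledge and flat against the back plate; then slide the jaw closed until it is snug on the carrier. Let go, and leave everything else on the bench where it is.

Things in the scene. Friction and masses are not known exactly. Their poses are not given: they have to be found in the camera images.
- seat: Sloping seat of the holder. Origin: corner line of ledge and back plate, 45 mm above the bench. z: up the back plate (30 deg from vertical, top leaning to the robot's right); x: the plate's outward normal (to the robot's left, upward); y: along the ledge, towards the robot (all within 0.5 rad). Plate: face x=0, z to 58 mm, y -95 to 160, 6 mm thick; ledge top z=0, x to 25. Nothing behind above z=58
- fixed_jaw (a point): Top edge of the fixed jaw's end wall, at the seat's (12, -75, 40) mm. The wall face is at y=-75 mm of the seat, 40 mm tall; it has a front lip y=-63 to -75, x=19 to 25, z=0 to 40 mm: a 19 mm wide groove behind the lip, open at the top, holds the carrier's ear
- jaw (a joint): Opening of the dark steel slide jaw at the seat's +y (near) end, in m, 0 to 0.055; grows as it slides towards +y. Its wall face is at y=71 mm + joint in the seat's frame: closed on the carrier at 0.002 to 0.004. About 3 N moves it; it stays where left. Closing it pushes the carrier along the ledge towards the fixed jaw
- jaw_wall (a point): Inner top edge of the slide jaw's end wall, z=40 mm in the seat's frame, moving with the jaw. A front lip (x=19 to 25 mm) and a cap (underside at z=33.7 mm, top at 40) reach 13 mm inward from the wall over the carrier's ear: the carrier lifts out only with the jaw opened some 15 mm or more
- jaw_handle (a point): Centre of the top of the jaw's upright handle: a flat dark steel post, 16 mm thick along the seat's y, 24 mm wide along the seat's x, parallel to the seat's z, its top at z=130 mm and free down to z=40 mm; its middle is at x=12.5 mm, 46 mm outside (+y of) the jaw's wall face
- board: The loose carrier, 0.15 to 0.31 kg: grey plastic frame 16 mm thick, 120 wide, 110 mm tall, green circuit board recessed in it, an ear at each lower side (14 mm out, 30 mm tall, 16 mm thick; 148 mm over both). Origin: middle of the lower edge, mid-thickness; x: normal of the component side, y along the width, z to the top edge; at the start along the seat's axes. Same frame on both sides
- top_bar (a point): Middle of the carrier's top edge, 110 mm above its lower edge. The top bar is solid, 16 mm thick, 120 mm wide and 20 mm deep (carrier z=90 to 110 mm): a good place to grip. No component stands out beyond the frame's faces
- component_face (a point): Point on the component side (chips, connectors, capacitors), 53 mm above the lower edge, in the plane of the frame's face: 8 mm from mid-thickness
- solder_face (a point): The same on the plain solder side (only rows of small solder dots)
- holder: The holder's dark base plate, 150 x 340 x 12 mm, fixed; origin on the bench 45 mm under the seat's origin; z up. The plate's middle lies 50 mm towards the seat's +y from the origin
- screwdriver: Bystander: loose screwdriver 160 mm long, black grip, lying to the left of the holder
- spool: Bystander: metal spool, 60 mm across, 46 mm tall, to the left of the holder
- flux: Bystander: closed white bottle, 48 mm across, 85 mm tall, right of the holder; origin under its foot
- spare: Bystander: a bigger carrier 160 x 120 x 12 mm lying flat at the left
- tray: Bystander: open black tray 180 x 120 x 30 mm at the right
- meter: Bystander: black hand meter 170 x 80 mm, 44 mm tall, at the near right
- transformer: Bystander: steel and copper transformer, 50 x 60 x 40 mm, to the left of the holder
Things that resemble listed ones, but are neither listed nor needed, are in the scene too. Leave any blue or red look-alike of the board alone.

How it is judged:
On the way, in this order (a step that is already met when the one before it is completed fails the run):
1. the jaw is opened by more than 16 mm (value of joint jaw above 0.016 m), for 0.1 s.
2. the carrier is lifted clear of the jaws (lower edge more than 42 mm up the slope) (z of board in the frame of seat above 0.042 m), for 0.1 s.
3. the carrier is down on the ledge again with its solder side out (z of board in the frame of seat below 0.008 m and x of component_face in the frame of seat below 0.008 m and x of solder_face in the frame of seat above 0.01 m), for 0.1 s.
At the end, for the whole second after the job is handed in: Carrier at rest in the seat, solder side out: component side within 5 mm of the back plate, lower edge within 4 mm of the ledge, within 6 mm of mid-way along the seat (its y=0), within 0.07 rad of square; jaw closed on it (joint below 7 mm) (x of component_face in the frame of seat between -0.004 and 0.005 m and x of solder_face in the frame of seat above 0.012 m and z of board in the frame of seat between -0.004 and 0.004 m and y of board in the frame of seat between -0.006 and 0.006 m and angle between the z axis of board and the z axis of seat, either way round below 0.07 rad and value of joint jaw below 0.007 m and linear speed of board below 0.02 m/s); the robot touches nothing.
It fails at once if a bystander is moved more than 30 mm (distance of any of screwdriver, spool, flux, spare, tray, meter, transformer from where it was at the start of the episode above 0.03 m).
It also fails if it takes over 67 s, if anything falls off the work surface, if the arm or the gripper's body presses on something with over 40 N, if the wrist force passes 120 N, or if a joint passes its speed limit or range.

ROBOT

A 6-joint arm with a two-finger parallel gripper is mounted at the origin on the work surface. World frame = base frame: x ahead of the robot, y to its left, z up, the work surface at z = 0. Lengths are in m, angles in rad, forces in N, time in s.
With the tool pointing down it reaches from about 0.3 to 0.825 m from the base axis. Payload 5.4 kg.
Tool frame: the origin (TCP) lies midway between the tips of the shut fingers; the grasp point (between the pads) lies 19 mm behind it; y points along the fingers, x is the direction in which the jaws open and shut, and the axes are right-handed (so a half turn about y gives the same grasp; the last joint's range is limited). The gripper opens to 92 mm and grips with 3 to 60 N. Pads are 20 mm wide; open, the fingers measure 128 mm over their backs; the gripper's body (75 mm by 189 mm) begins 69 mm behind the grasp point.
Start: joints at [0.953, 0.158, 1.597, -0, 1.386, -0.21], TCP at [0.228, 0.528, 0.215] pointing down, gripper open.
Joint ranges: [-2.91, 2.91], [-0.94, 2.29], [0.18, 2.7], [-1.29, 4.43], [0.17, 2.64], [-3, 3]. Speed limits (rad/s): [2.57, 2.57, 3.14, 3.14, 3.14, 3.14].

INTERFACE

Orientations are given as a unit quaternion [x, y, z, w].
In Python, from rig import telemetry, cams, bot, spotter gives the robot as it stands. The module is installed in compiled form; this text tells all that it offers.
- The arm moves only by the tool drive_tool, never from a script. Its argument "plan" is a list of rows, each an object of numbers: "grip": the gripper's target within -1 to 1 (fully open at 1, half-way at 0, shut at -1); "dx", "dy", "dz": the shift along the tool's x, y, z in m; "rx", "ry", "rz": the turn, a rotation vector about the tool's x, y, z in rad. In form: [{"grip": .., "dx": .., "dy": .., "dz": .., "rx": .., "ry": .., "rz": ..}, ...]. A call has 1 to 8 rows; each row shifts and turns the commanded pose from where the row before left it, along the tool's axes as they then stand; what a row does not reach is not made up. A row lasts 1/12 s, in which the tool goes at most 41.7 mm and 7.16 degrees, less where a joint would pass 70% of its speed; a pose out of reach is approached as far as the arm can. A call is refused whole if a number of a shift passes 0.0417 or a number of a turn 0.125, either way. A call with a gripper value outside its range is refused whole. The fingers move at their own pace and stop on an object; the grip force is fixed at half the most. Time passes only in rows, so rows that do not move let the fingers close. It gives the time, the measured TCP pose, the force and the opening at its end, in the units of the state.
- telemetry.get_state(): the state, without advancing time (a new reading comes with each control period).
- cams.capture(name): name is "scene" or "top"; returns a dict with "pixels" (384x512x3 uint8, blue, green, red), "fx", "fy", "cx", "cy" (pixels), "R" (3x3) and "t" (3): a world point X has camera coordinates R X + t. Camera axes: x right, y down, z forward; pixel columns grow to the right and rows downward; lengths in m; the calibration is good to about 2 mm. A picture is of the moment at which its call begins. There is no depth.
- bot.sign_off(): hands the job in, once; it reports no verdict.
Trained networks look in the newest picture that a camera, given by its name, has taken for a name from the list of things; names that differ only in an ending like _2 or _b are one class to them, and where a whole thing is asked for, a point or a joint stands for the part that bears it (a point fixed in the world has none). Each returns a list of dicts, best first, with "confidence" (0 to 1); they miss things now and then, are a little off and sometimes report something else, mostly with a low value. They report only what shows in the picture. A call takes as long as a camera call. They do not tell look-alikes from the thing itself.
- spotter.look_for(target, camera): "xyz" ([x, y, z] in m, in world coordinates, good to about 4 mm: the middle of the surface that is visible of it).
- spotter.silhouettes(target, camera): "region" (384x512 bool, what is visible of it).
The state is a dict: "t": time; "joints": joint angles; "qvel": joint speeds; "joint_efforts": joint torques, N m; "position": TCP position; "orientation": TCP orientation; "force": force on the tool from outside, world axes, zero at the start; "ft_torque": the same for the moment, N m; "width": opening from 0.0 (shut) to 1.0 (fully open).
Only numpy, scipy, OpenCV 4.12 (cv2) and the standard library are available. Lean on these libraries where they do the work, as an engineer would, in place of code of your own. Each camera call takes 0.05 s, during which the arm holds its last target. There are 200 camera calls.

## Working session

There is one attempt and no reset: what is moved stays moved. The work goes in short steps, Python scripts to look and compute and a tool call to move; the robot and the scene stay as the last step left them, time stands still between calls to the robot, and variables do not carry over. Pictures are saved under pics/ and viewed, about 8 in all and at most 12, crops included, and the job is handed in when it is done.

Besides the shell and the picture viewer there is one more tool, called by a JSON object that holds its "op" and its "data", one argument or row to a line. drive_tool: Moves the arm, as the interface text tells. Its arguments: {"type":"object","properties":{"plan":{"type":"array","items":{"type":"object","properties":{"grip":{"type":"number"},"dx":{"type":"number"},"dy":{"type":"number"},"dz":{"type":"number"},"rx":{"type":"number"},"ry":{"type":"number"},"rz":{"type":"number"}}}}},"required":["plan"]}

```bash
mkdir -p pics; python3 - <<'E'
from rig import telemetry,cams,bot,spotter
import cv2,numpy as np
s=telemetry.get_state();print(s)
for c in("scene","top"):
    d=cams.capture(c);cv2.imwrite(f"pics/{c}0.png",d["pixels"]);print(c,d["fx"],d["cx"],d["cy"],np.round(d["R"],3).tolist(),np.round(d["t"],3).tolist())
    for n in("board","top_bar","component_face","fixed_jaw","jaw_wall","jaw_handle","holder","flux"):
        print(n,[(np.round(r["xyz"],3).tolist(),round(r["confidence"],2)) for r in spotter.look_for(n,c)[:3]])
a=cv2.imread("pics/scene0.png");b=cv2.imread("pics/top0.png")
E
```

```text
{'t': 0.0, 'joints': array([ 9.52903062e-01,  1.59059810e-01,  1.59823332e+00, -1.86655090e-05,
        1.38616511e+00, -2.10143540e-01]), 'qvel': array([ 3.34156472e-04, -2.18655242e-03,  5.31221214e-04, -6.52870261e-05,
        6.19751962e-04,  3.63722206e-04]), 'joint_efforts': array([-7.39702409e-05, -3.85581207e+01, -3.22101188e+01,  7.00805685e-02,
        3.80387635e-02, -1.37138181e-04]), 'position': array([0.22769284, 0.52732011, 0.21361232]), 'orientation': array([ 0.59112191,  0.38780056, -0.38902509, -0.5906311 ]), 'force': array([ 0.44764977, -0.62058168, -0.00641796]), 'ft_torque': array([-0.00336997, -0.00739459,  0.01518906]), 'width': 0.9988518108447587}
scene 352.2963764896466 255.8752073134444 195.68759481400173 [[0.403, 0.915, -0.016], [0.588, -0.273, -0.762], [-0.701, 0.298, -0.648]] [-0.205, -0.173, 1.427]
board [([0.454, -0.189, 0.016], 0.86), ([0.668, 0.343, 0.014], 0.83), ([0.236, 0.296, 0.019], 0.67)]
top_bar [([0.646, 0.01, 0.116], 0.88), ([0.452, -0.192, 0.015], 0.79), ([0.528, 0.05, 0.106], 0.57)]
component_face [([0.452, -0.189, 0.016], 0.92), ([0.645, 0
[... 366 characters left out ...]
9072 [[0.017, -1.0, 0.021], [-0.989, -0.02, -0.146], [0.147, -0.019, -0.989]] [-0.017, 0.515, 1.139]
board [([0.23, 0.305, 0.017], 0.7), ([0.662, 0.348, 0.016], 0.66), ([0.633, 0.016, 0.108], 0.63)]
top_bar [([0.67, 0.349, 0.015], 0.83), ([0.449, -0.186, 0.017], 0.82), ([0.634, 0.019, 0.111], 0.8)]
component_face [([0.636, 0.016, 0.111], 0.84), ([0.665, 0.347, 0.014], 0.82), ([0.447, -0.184, 0.015], 0.77)]
fixed_jaw [([0.544, 0.054, 0.078], 0.81), ([0.631, 0.017, 0.11], 0.25)]
jaw_wall [([0.534, 0.058, 0.091], 0.7)]
jaw_handle [([0.534, 0.054, 0.09], 0.8)]
holder [([0.551, 0.065, 0.012], 0.91), ([0.544, 0.055, 0.081], 0.41)]
flux [([0.603, -0.142, 0.06], 0.68), ([0.552, 0.056, 0.084], 0.16)]
```

View pics/scene0.png

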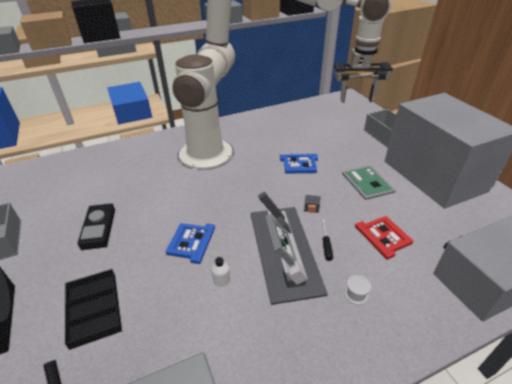

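View pics/top0.png

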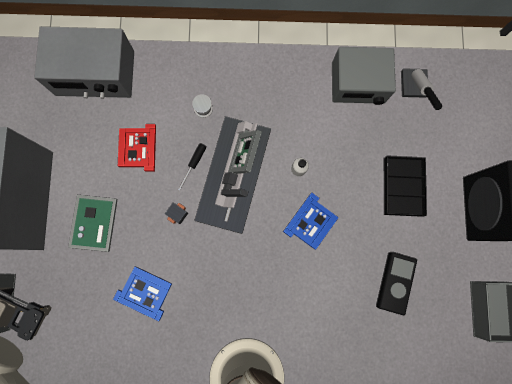

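```bash
cat > h.py <<'E'
import numpy as np,cv2
from scipy.optimize import least_squares
def proj(d,X):
    c=np.atleast_2d(X)@np.array(d["R"]).T+d["t"]
    return np.c_[d["fx"]*c[:,0]/c[:,2]+d["cx"],d["fy"]*c[:,1]/c[:,2]+d["cy"]]
def seat(x,y,yaw):
    # yaw: horizontal direction of seat y axis relative to world -x
    yy=np.array([-np.cos(yaw),-np.sin(yaw),0]);z0=np.array([0,0,1.]);h=np.cross(yy,z0) # left
    xx=np.cos(np.pi/6)*h+.5*z0; zz=np.cross(xx,yy)
    return np.c_[xx,yy,zz],np.array([x,y,.045])
def pts(p,L): R,o=seat(*p); return np.atleast_2d(L)/1000@R.T+o
def bases(p):
    R,o=seat(*p);yy=R[:,1];h=np.cross(yy,[0,0,1]);b=np.array([p[0],p[1],.012])+.05*yy
    return np.array([b+s*.075*h+t*.17*yy for s,t in((1,-1),(-1,-1),(-1,1),(1,1))])
E
python3 - <<'E'
from h import *
from rig import cams,spotter
t=cams.capture("top");s=cams.capture("scene")
m=spotter.silhouettes("holder","top")[0]["region"]
r=cv2.minAreaRect(np.argwhere(m)[:,::-1].astype(np.float32));print(m.sum(),cv2.boxPoints(r))
m2=spotter.silhouettes("holder","scene")[0]["region"];q=cv2.approxPolyN(np.ascontiguousarray(np.argwhere(m2)[:,::-1].astype(np.int32)),4);print(q)
print(seat(.6,0,.2)[0])
a=cv2.resize(t["pixels"][108:243,180:290],None,fx=4.4,fy=4.4,interpolation=cv2.INTER_CUBIC)
b=cv2.resize(s["pixels"][185:305,240:330],None,fx=4.95,fy=4.95,interpolation=cv2.INTER_CUBIC)
h=min(a.shape[0],b.shape[0]);o=np.hstack([a[:h,:400],b[:h,:400]]);print(o.shape);cv2.imwrite("pics/crop0.png",o)
E
```

```text
4275 [[193.16559  220.07784 ]
 [222.8371   114.579185]
 [271.08325  128.14842 ]
 [241.41174  233.64706 ]]
[[[270 305]
  [240 179]
  [296 209]
  [328 296]]]
[[-0.17205269 -0.98006658  0.09933467]
 [ 0.84876255 -0.19866933 -0.49003329]
 [ 0.5         0.          0.8660254 ]]
(594, 800, 3)
```

View pics/crop0.png

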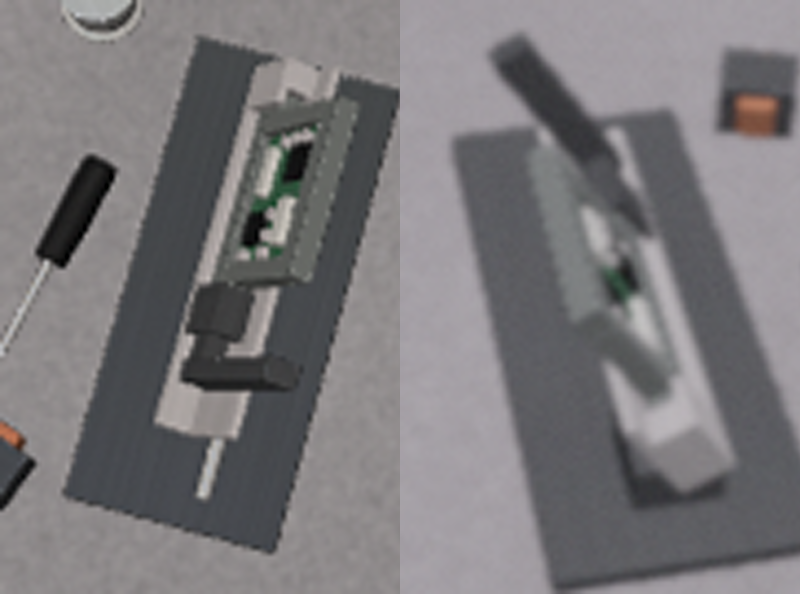

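```bash
python3 - <<'E'
from h import *
from rig import cams,telemetry
t=cams.capture("top");s=cams.capture("scene")
T=np.array([[225.5,116.4],[271.4,128.5],[242.5,233.4],[194.8,220.5]]);S=np.array([[271.3,304.2],[250.7,212.7],[295,207.2]])
f=lambda p:np.r_[(proj(t,bases(p))-T).ravel(),(proj(s,bases(p)[1:])-S).ravel()]
r=least_squares(f,[.6,.03,.2],x_scale=[.1,.1,1]);p=r.x;print(p.tolist(),np.round(r.fun,1))
Rm,o=seat(*p);print(np.round(Rm,3))
feat=[[0,-60,110],[16,-60,110],[16,60,110],[0,60,110],[0.5,109+0+2,130],[24.5,111,130],[24.5,127,130],[.5,127,130],[19,71,40],[25,-75,40]]
P=pts(p,feat);print(np.round(P,3))
for d,n,x0,y0,k in((t,"t",180,108,4.4),(s,"s",240,185,4.95)):
    im=cv2.resize(d["pixels"][y0:y0+135,x0:x0+(91 if n=="t" else 81)],None,fx=k,fy=k,interpolation=cv2.INTER_CUBIC)
    for u in proj(d,P): cv2.circle(im,tuple(int(v) for v in ((u+.5-[x0,y0])*k)),3,(0,0,255),-1)
    for u in proj(d,bases(p)): cv2.circle(im,tuple(int(v) for v in ((u+.5-[x0,y0])*k)),3,(0,255,255),-1)
    globals()[n+"i"]=im[:594,:400]
cv2.imwrite("pics/c1.png",np.hstack([ti,si]))
E
```

```text
[0.6407577237314241, 0.039360912641317455, -0.24703380985541612] [-0.7 -1.4 -0.2 -1.1 -0.2 -0.5 -0.8 -0.7 -1.2 -1.2 -1.4 -0.8 -0.6 -1. ]
[[ 0.212 -0.97  -0.122]
 [ 0.84   0.245 -0.485]
 [ 0.5    0.     0.866]]
[[ 0.685 -0.029  0.14 ]
 [ 0.689 -0.015  0.148]
 [ 0.573  0.014  0.148]
 [ 0.569  0.001  0.14 ]
 [ 0.517  0.004  0.158]
 [ 0.522  0.024  0.17 ]
 [ 0.507  0.028  0.17 ]
 [ 0.502  0.008  0.158]
 [ 0.571  0.053  0.089]
 [ 0.714  0.023  0.092]]
```

View pics/c1.png

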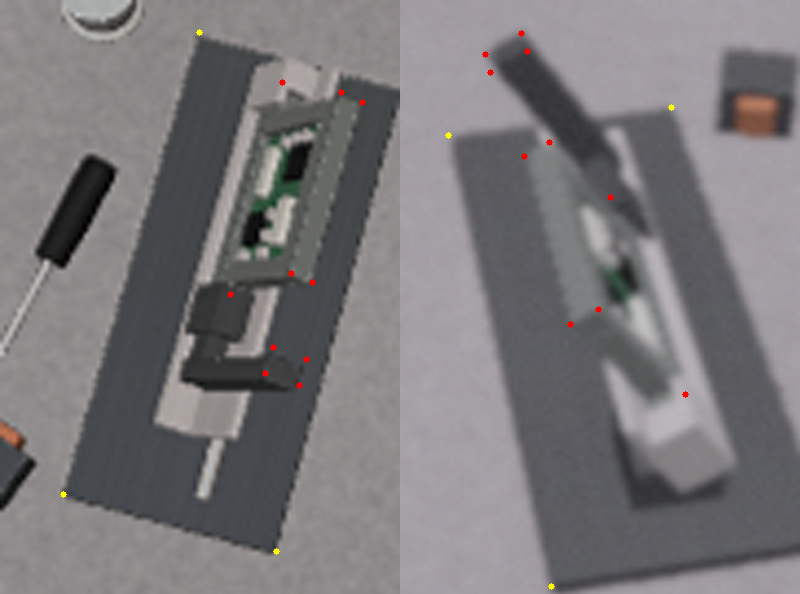

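```bash
cat >> h.py <<'E'
from scipy.spatial.transform import Rotation as Ro
P0=(.640,.0415,-.247)
def tool(sgn): R,o=seat(*P0); return Ro.from_matrix(np.c_[sgn*R[:,0],-R[:,2],np.cross(sgn*R[:,0],-R[:,2])])
def st():
    from rig import telemetry
    s=telemetry.get_state();R,o=seat(*P0)
    T=Ro.from_quat(s["orientation"]);l=R.T@(s["position"]-o)*1000
    print("t",round(s["t"],2),"q",np.round(s["joints"],2),"F_seat",np.round(R.T@s["force"],1),"w",round(s["width"],3),"tcp_seat",np.round(l,1),"world",np.round(s["position"],3))
    for g in(1,-1): print(g,"rotvec to go",np.round((T.inv()*tool(g)).as_rotvec(),3))
    return s,T,R,o
def go(target,s,T,R,o): # target TCP in seat mm -> tool-frame shift
    w=np.array(target)/1000@R.T+o-s["position"]; print(target,"tool shift",np.round(T.inv().apply(w),4),"after align",[np.round(tool(g).inv().apply(w),4).tolist() for g in(1,-1)])
E
python3 - <<'E'
from h import *
a=st();print(np.round(a[1].as_matrix(),3));go([12.5,119,190],*a)
E
```

```text
t 1.2 q [ 0.95  0.16  1.6   0.    1.39 -0.21] F_seat [ 0.3 -0.1  0.1] w 0.998 tcp_seat [406.  518.3 -38.5] world [0.228 0.528 0.215]
1 rotvec to go [ 0.042 -0.157 -0.522]
-1 rotvec to go [0.773 2.884 0.062]
[[ 0.397  0.    -0.918]
 [ 0.918  0.     0.397]
 [ 0.    -1.     0.   ]]
[12.5, 119, 190] tool shift [-0.3852 -0.0012 -0.4671] after align [[-0.3935, -0.2285, -0.3993], [0.3935, -0.2285, 0.3993]]
```

{"op": "drive_tool", "data": {
  "plan": [
    {"grip":1,"dx":-0.024,"dz":-0.029},
    {"grip":1,"dx":-0.024,"dz":-0.029},
    {"grip":1,"dx":-0.024,"dz":-0.029},
    {"grip":1,"dx":-0.024,"dz":-0.029},
    {"grip":1,"dx":-0.024,"dz":-0.029},
    {"grip":1,"dx":-0.024,"dz":-0.029},
    {"grip":1,"dx":-0.024,"dz":-0.029},
    {"grip":1,"dx":-0.024,"dz":-0.029}
  ]
}}

```text
invalid input
```

{"op": "drive_tool", "data": {
  "plan": [
    {"grip":1,"dx":-0.024,"dz":-0.029},
    {"grip":1,"dx":-0.024,"dz":-0.029},
    {"grip":1,"dx":-0.024,"dz":-0.029},
    {"grip":1,"dx":-0.024,"dz":-0.029},
    {"grip":1,"dx":-0.024,"dz":-0.029},
    {"grip":1,"dx":-0.024,"dz":-0.029},
    {"grip":1,"dx":-0.024,"dz":-0.029},
    {"grip":1,"dx":-0.024,"dz":-0.029}
  ]
}}

```text
invalid input
```

{"op": "drive_tool", "data": {
  "plan": [
    {"grip":1,"rx":0.008,"ry":-0.031,"rz":-0.104},
    {"grip":1,"rx":0.008,"ry":-0.031,"rz":-0.104},
    {"grip":1,"rx":0.008,"ry":-0.031,"rz":-0.104},
    {"grip":1,"rx":0.008,"ry":-0.031,"rz":-0.104},
    {"grip":1,"rx":0.008,"ry":-0.031,"rz":-0.104},
    {"grip":1}
  ]
}}

```text
invalid input
```

```bash
python3 - <<'E'
from h import *
a=st();go([12.5,119,98],*a)
E
```

```text
t 1.2 q [ 0.95  0.16  1.6   0.    1.39 -0.21] F_seat [ 0.3 -0.1  0.1] w 0.998 tcp_seat [406.  518.3 -38.5] world [0.228 0.528 0.215]
1 rotvec to go [ 0.042 -0.157 -0.522]
-1 rotvec to go [0.773 2.884 0.062]
[12.5, 119, 98] tool shift [-0.3398  0.0785 -0.4597] after align [[-0.3935, -0.1365, -0.3993], [0.3935, -0.1365, 0.3993]]
```

Rows seem to need every key.

{"op": "drive_tool", "data": {
  "plan": [
    {"grip":1,"dx":-0.024,"dy":0,"dz":-0.029,"rx":0,"ry":0,"rz":0},
    {"grip":1,"dx":-0.024,"dy":0,"dz":-0.029,"rx":0,"ry":0,"rz":0},
    {"grip":1,"dx":-0.024,"dy":0,"dz":-0.029,"rx":0,"ry":0,"rz":0},
    {"grip":1,"dx":-0.024,"dy":0,"dz":-0.029,"rx":0,"ry":0,"rz":0},
    {"grip":1,"dx":-0.024,"dy":0,"dz":-0.029,"rx":0,"ry":0,"rz":0},
    {"grip":1,"dx":-0.024,"dy":0,"dz":-0.029,"rx":0,"ry":0,"rz":0},
    {"grip":1,"dx":-0.024,"dy":0,"dz":-0.029,"rx":0,"ry":0,"rz":0},
    {"grip":1,"dx":-0.024,"dy":0,"dz":-0.029,"rx":0,"ry":0,"rz":0}
  ]
}}

```text
t: 1.87
position: [0.3653, 0.258, 0.2148]
orientation: [0.591, 0.389, -0.388, -0.591]
force: [0.5, 0.0, 0.3]
width: 1.002
```

```bash
python3 - <<'E'
from h import *
a=st();go([12.5,119,190],*a)
E
```

```text
t 1.87 q [ 0.34 -0.19  1.94  0.    1.39 -0.82] F_seat [ 0.3 -0.5  0.2] w 1.002 tcp_seat [208.5 319.2  75.7] world [0.365 0.258 0.215]
1 rotvec to go [ 0.043 -0.157 -0.522]
-1 rotvec to go [0.772 2.885 0.063]
[12.5, 119, 190] tool shift [-0.192  -0.0009 -0.2339] after align [[-0.196, -0.1143, -0.2002], [0.196, -0.1143, 0.2002]]
```

{"op": "drive_tool", "data": {
  "plan": [
    {"grip":1,"dx":-0.024,"dy":0,"dz":-0.029,"rx":0,"ry":0,"rz":0},
    {"grip":1,"dx":-0.024,"dy":0,"dz":-0.029,"rx":0,"ry":0,"rz":0},
    {"grip":1,"dx":-0.024,"dy":0,"dz":-0.029,"rx":0,"ry":0,"rz":0},
    {"grip":1,"dx":-0.024,"dy":0,"dz":-0.029,"rx":0,"ry":0,"rz":0},
    {"grip":1,"dx":-0.024,"dy":0,"dz":-0.029,"rx":0,"ry":0,"rz":0},
    {"grip":1,"dx":-0.024,"dy":0,"dz":-0.029,"rx":0,"ry":0,"rz":0},
    {"grip":1,"dx":-0.024,"dy":0,"dz":-0.029,"rx":0,"ry":0,"rz":0},
    {"grip":1,"dx":-0.024,"dy":0,"dz":-0.029,"rx":0,"ry":0,"rz":0}
  ]
}}

```text
t: 2.53
position: [0.5023, -0.0106, 0.2148]
orientation: [0.591, 0.388, -0.388, -0.591]
force: [0.2, 0.9, -0.0]
width: 1.0
```

{"op": "drive_tool", "data": {
  "plan": [
    {"grip":1,"dx":0,"dy":0,"dz":0,"rx":0.008,"ry":-0.031,"rz":-0.104},
    {"grip":1,"dx":0,"dy":0,"dz":0,"rx":0.008,"ry":-0.031,"rz":-0.104},
    {"grip":1,"dx":0,"dy":0,"dz":0,"rx":0.008,"ry":-0.031,"rz":-0.104},
    {"grip":1,"dx":0,"dy":0,"dz":0,"rx":0.008,"ry":-0.031,"rz":-0.104},
    {"grip":1,"dx":0,"dy":0,"dz":0,"rx":0.008,"ry":-0.031,"rz":-0.104},
    {"grip":1,"dx":0,"dy":0,"dz":0,"rx":0,"ry":0,"rz":0}
  ]
}}

```text
t: 3.03
position: [0.5008, -0.0109, 0.2129]
orientation: [-0.428, -0.562, 0.273, 0.653]
force: [0.0, -0.0, -0.8]
width: 0.998
```

```bash
python3 - <<'E'
from h import *
a=st();go([12.5,119,98],*a)
E
```

```text
t 3.03 q [-0.59 -0.02  1.88  0.49  1.49 -2.  ] F_seat [-0.4 -0.  -0.7] w 0.998 tcp_seat [ 10.4 122.1 187.8] world [ 0.501 -0.011  0.213]
1 rotvec to go [ 0.002 -0.007  0.001]
-1 rotvec to go [-1.000e-03  3.135e+00  3.000e-03]
[12.5, 119, 98] tool shift [ 0.002   0.0898 -0.003 ] after align [[0.0021, 0.0898, -0.0031], [-0.0021, 0.0898, 0.0031]]
```

{"op": "drive_tool", "data": {
  "plan": [
    {"grip":1,"dx":0.002,"dy":0.02,"dz":-0.002,"rx":0,"ry":-0.007,"rz":0},
    {"grip":1,"dx":0,"dy":0.025,"dz":0,"rx":0,"ry":0,"rz":0},
    {"grip":1,"dx":0,"dy":0.025,"dz":0,"rx":0,"ry":0,"rz":0},
    {"grip":1,"dx":0,"dy":0.02,"dz":0,"rx":0,"ry":0,"rz":0},
    {"grip":-0.7,"dx":0,"dy":0,"dz":0,"rx":0,"ry":0,"rz":0},
    {"grip":-0.7,"dx":0,"dy":0,"dz":0,"rx":0,"ry":0,"rz":0},
    {"grip":-0.7,"dx":0,"dy":0,"dz":0,"rx":0,"ry":0,"rz":0},
    {"grip":-0.7,"dx":0,"dy":0,"dz":0,"rx":0,"ry":0,"rz":0}
  ]
}}

```text
t: 3.7
position: [0.5163, 0.035, 0.1392]
orientation: [-0.428, -0.566, 0.277, 0.648]
force: [-0.0, 0.2, -0.1]
width: 0.733
```

```bash
python3 - <<'E'
from h import *
a=st()
E
```

```text
t 3.7 q [-0.49  0.07  1.94  0.52  1.3  -2.01] F_seat [ 0.1  0.1 -0.2] w 0.733 tcp_seat [ 15.5 118.4  99.8] world [0.516 0.035 0.139]
1 rotvec to go [ 0.005  0.007 -0.004]
-1 rotvec to go [-0.006 -3.135 -0.008]
```

{"op": "drive_tool", "data": {
  "plan": [
    {"grip":-0.7,"dx":0,"dy":0,"dz":0,"rx":0,"ry":0,"rz":0},
    {"grip":-0.7,"dx":0,"dy":0,"dz":0,"rx":0,"ry":0,"rz":0},
    {"grip":-0.7,"dx":0,"dy":0,"dz":0,"rx":0,"ry":0,"rz":0},
    {"grip":-0.7,"dx":0,"dy":0,"dz":0,"rx":0,"ry":0,"rz":0},
    {"grip":-0.7,"dx":0,"dy":0,"dz":0,"rx":0,"ry":0,"rz":0},
    {"grip":-0.7,"dx":0,"dy":0,"dz":0,"rx":0,"ry":0,"rz":0}
  ]
}}

```text
t: 4.2
position: [0.5149, 0.0345, 0.1368]
orientation: [-0.428, -0.565, 0.278, 0.648]
force: [-2.8, -11.8, -6.2]
width: 0.296
```

```bash
python3 - <<'E'
from h import *
a=st()
E
```

```text
t 4.2 q [-0.49  0.07  1.94  0.52  1.3  -2.01] F_seat [-13.6  -0.2   0.7] w 0.296 tcp_seat [ 13.5 119.6  98.2] world [0.515 0.034 0.137]
1 rotvec to go [ 0.003  0.006 -0.006]
-1 rotvec to go [-0.01  -3.136 -0.004]
```

{"op": "drive_tool", "data": {
  "plan": [
    {"grip":-0.7,"dx":-0.002,"dy":0,"dz":0.002,"rx":0,"ry":0,"rz":0},
    {"grip":-0.7,"dx":0,"dy":0,"dz":0.007,"rx":0,"ry":0,"rz":0},
    {"grip":-0.7,"dx":0,"dy":0,"dz":0.007,"rx":0,"ry":0,"rz":0},
    {"grip":-0.7,"dx":0,"dy":0,"dz":0.007,"rx":0,"ry":0,"rz":0},
    {"grip":-0.7,"dx":0,"dy":0,"dz":0.007,"rx":0,"ry":0,"rz":0},
    {"grip":-0.7,"dx":0,"dy":0,"dz":0.007,"rx":0,"ry":0,"rz":0},
    {"grip":-0.7,"dx":0,"dy":0,"dz":0.007,"rx":0,"ry":0,"rz":0},
    {"grip":-0.7,"dx":0,"dy":0,"dz":0,"rx":0,"ry":0,"rz":0}
  ]
}}

```text
t: 4.87
position: [0.4711, 0.0441, 0.1359]
orientation: [-0.428, -0.565, 0.278, 0.649]
force: [-2.8, -5.4, -1.5]
width: 0.256
```

```bash
python3 - <<'E'
from h import *
a=st()
from rig import cams
t=cams.capture("top");s=cams.capture("scene")
f=lambda d,x,y,w,h:cv2.resize(d["pixels"][y:y+h,x:x+w],(400,500),interpolation=cv2.INTER_CUBIC)
cv2.imwrite("pics/c2.png",np.hstack([f(t,190,105,100,125),f(s,230,170,100,125)]))
E
```

```text
t 4.87 q [-0.52 -0.05  2.07  0.52  1.31 -2.03] F_seat [-5.9  1.4  1.6] w 0.256 tcp_seat [ 11.8 164.4  98.1] world [0.471 0.044 0.136]
1 rotvec to go [ 0.002  0.005 -0.005]
-1 rotvec to go [-8.000e-03 -3.137e+00 -3.000e-03]
```

View pics/c2.png

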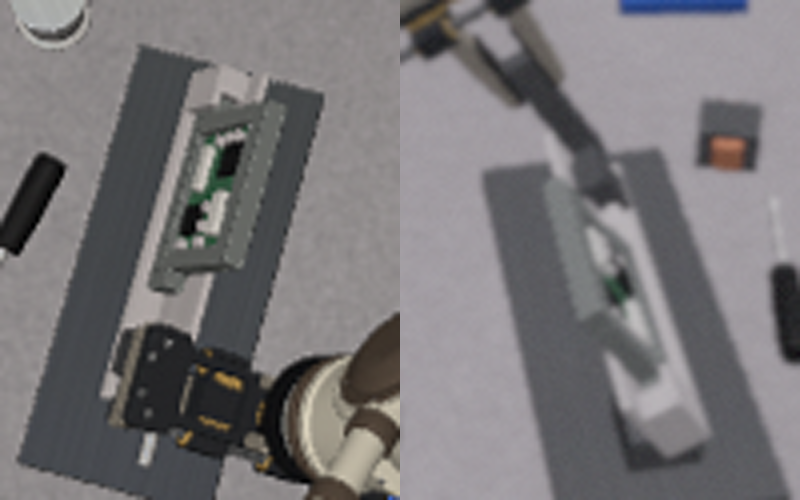

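{"op": "drive_tool", "data": {
  "plan": [
    {"grip":1,"dx":0,"dy":0,"dz":0,"rx":0,"ry":0,"rz":0},
    {"grip":1,"dx":0,"dy":0,"dz":0,"rx":0,"ry":0,"rz":0},
    {"grip":1,"dx":0,"dy":0,"dz":0,"rx":0,"ry":0,"rz":0},
    {"grip":1,"dx":0,"dy":0,"dz":0,"rx":0,"ry":0,"rz":0},
    {"grip":1,"dx":0,"dy":-0.02,"dz":0,"rx":0,"ry":0,"rz":0},
    {"grip":1,"dx":0,"dy":-0.03,"dz":0,"rx":0,"ry":0,"rz":0},
    {"grip":1,"dx":0,"dy":0,"dz":-0.03,"rx":0,"ry":0,"rz":0},
    {"grip":1,"dx":0,"dy":0,"dz":-0.03,"rx":0,"ry":0,"rz":0}
  ]
}}

```text
t: 5.63
position: [0.5258, 0.0051, 0.1825]
orientation: [-0.429, -0.567, 0.276, 0.647]
force: [-0.0, 0.6, 0.5]
width: 0.817
```

{"op": "drive_tool", "data": {
  "plan": [
    {"grip":1,"dx":-0.002,"dy":0,"dz":-0.03,"rx":0,"ry":0,"rz":0},
    {"grip":1,"dx":-0.002,"dy":0,"dz":-0.03,"rx":0,"ry":0,"rz":0},
    {"grip":1,"dx":0,"dy":0,"dz":-0.03,"rx":0,"ry":0,"rz":0},
    {"grip":1,"dx":0,"dy":0,"dz":-0.012,"rx":0.002,"ry":0.005,"rz":-0.005},
    {"grip":1,"dx":0,"dy":0,"dz":0,"rx":0,"ry":0,"rz":0},
    {"grip":1,"dx":0,"dy":0,"dz":0,"rx":0,"ry":0,"rz":0}
  ]
}}

```text
t: 6.13
position: [0.6221, -0.0215, 0.178]
orientation: [-0.425, -0.565, 0.275, 0.652]
force: [0.7, 0.4, 0.3]
width: 1.003
```

```bash
python3 - <<'E'
from h import *
a=st();go([6.5,0,82],*a)
E
```

```text
t 6.13 q [-0.5   0.32  1.57  0.51  1.42 -1.94] F_seat [ 0.7 -0.5  0. ] w 1.003 tcp_seat [  9.8   1.9 147.9] world [ 0.622 -0.022  0.178]
1 rotvec to go [-0.001  0.001  0.003]
-1 rotvec to go [ 4.000e-03 -3.141e+00  1.000e-03]
[6.5, 0, 82] tool shift [-0.0035  0.0659 -0.002 ] after align [[-0.0033, 0.0659, -0.0019], [0.0033, 0.0659, 0.0019]]
```

{"op": "drive_tool", "data": {
  "plan": [
    {"grip":1,"dx":-0.003,"dy":0.02,"dz":-0.002,"rx":0,"ry":0,"rz":0},
    {"grip":1,"dx":0,"dy":0.026,"dz":0,"rx":0,"ry":0,"rz":0},
    {"grip":0,"dx":0,"dy":0.02,"dz":0,"rx":0,"ry":0,"rz":0},
    {"grip":-0.9,"dx":0,"dy":0,"dz":0,"rx":0,"ry":0,"rz":0},
    {"grip":-0.9,"dx":0,"dy":0,"dz":0,"rx":0,"ry":0,"rz":0},
    {"grip":-0.9,"dx":0,"dy":0,"dz":0,"rx":0,"ry":0,"rz":0},
    {"grip":-0.9,"dx":0,"dy":0,"dz":0,"rx":0,"ry":0,"rz":0},
    {"grip":-0.9,"dx":0,"dy":0,"dz":0,"rx":0,"ry":0,"rz":0}
  ]
}}

```text
t: 6.8
position: [0.6325, 0.0065, 0.1215]
orientation: [-0.427, -0.565, 0.274, 0.651]
force: [-0.1, -0.3, 0.2]
width: 0.591
```

{"op": "drive_tool", "data": {
  "plan": [
    {"grip":-0.9,"dx":0,"dy":0,"dz":0,"rx":0,"ry":0,"rz":0},
    {"grip":-0.9,"dx":0,"dy":0,"dz":0,"rx":0,"ry":0,"rz":0},
    {"grip":-0.9,"dx":0,"dy":0,"dz":0,"rx":0,"ry":0,"rz":0},
    {"grip":-0.9,"dx":0,"dy":0,"dz":0,"rx":0,"ry":0,"rz":0},
    {"grip":-0.9,"dx":0,"dy":0,"dz":0,"rx":0,"ry":0,"rz":0}
  ]
}}

```text
t: 7.22
position: [0.6317, 0.0074, 0.1199]
orientation: [-0.426, -0.565, 0.275, 0.651]
force: [0.2, 0.6, -0.4]
width: 0.226
```

```bash
python3 - <<'E'
from h import *
a=st()
E
```

```text
t 7.22 q [-0.44  0.39  1.61  0.54  1.3  -1.96] F_seat [ 0.4 -0.  -0.7] w 0.226 tcp_seat [ 7.  -0.3 82.4] world [0.632 0.007 0.12 ]
1 rotvec to go [0.    0.    0.002]
-1 rotvec to go [ 4.000e-03 -3.141e+00 -1.000e-03]
```

{"op": "drive_tool", "data": {
  "plan": [
    {"grip":-0.9,"dx":0,"dy":0,"dz":0,"rx":0,"ry":0,"rz":0},
    {"grip":-0.9,"dx":0,"dy":0,"dz":0,"rx":0,"ry":0,"rz":0},
    {"grip":-0.9,"dx":0,"dy":0,"dz":0,"rx":0,"ry":0,"rz":0},
    {"grip":-0.9,"dx":0,"dy":0,"dz":0,"rx":0,"ry":0,"rz":0}
  ]
}}

```text
t: 7.55
position: [0.6317, 0.0074, 0.1199]
orientation: [-0.426, -0.565, 0.275, 0.651]
force: [0.0, 0.1, 0.5]
width: 0.172
```

```bash
python3 - <<'E'
from h import *
a=st()
E
```

```text
t 7.55 q [-0.44  0.39  1.61  0.54  1.3  -1.96] F_seat [0.3 0.  0.4] w 0.172 tcp_seat [ 7.1 -0.3 82.4] world [0.632 0.007 0.12 ]
1 rotvec to go [0.    0.    0.002]
-1 rotvec to go [ 0.004 -3.141 -0.   ]
```

{"op": "drive_tool", "data": {
  "plan": [
    {"grip":-0.9,"dx":0,"dy":-0.004,"dz":0,"rx":0,"ry":0,"rz":0},
    {"grip":-0.9,"dx":0,"dy":-0.008,"dz":0,"rx":0,"ry":0,"rz":0},
    {"grip":-0.9,"dx":0,"dy":-0.012,"dz":0,"rx":0,"ry":0,"rz":0},
    {"grip":-0.9,"dx":0,"dy":-0.012,"dz":0,"rx":0,"ry":0,"rz":0},
    {"grip":-0.9,"dx":0,"dy":-0.014,"dz":0,"rx":0,"ry":0,"rz":0},
    {"grip":-0.9,"dx":0,"dy":-0.014,"dz":0,"rx":0,"ry":0,"rz":0},
    {"grip":-0.9,"dx":0,"dy":-0.014,"dz":0,"rx":0,"ry":0,"rz":0},
    {"grip":-0.9,"dx":0,"dy":-0.01,"dz":0,"rx":0,"ry":0,"rz":0}
  ]
}}

```text
t: 8.22
position: [0.6214, -0.0372, 0.1984]
orientation: [-0.427, -0.565, 0.274, 0.65]
force: [0.0, 0.7, -1.9]
width: 0.169
```

{"op": "drive_tool", "data": {
  "plan": [
    {"grip":-0.9,"dx":0,"dy":0,"dz":0,"rx":0,"ry":0,"rz":0},
    {"grip":-0.9,"dx":0,"dy":0,"dz":0,"rx":0,"ry":0.05,"rz":0},
    {"grip":-0.9,"dx":0,"dy":0,"dz":0,"rx":0,"ry":0.05,"rz":0}
  ]
}}

```text
t: 8.47
position: [0.6207, -0.0356, 0.1959]
orientation: [-0.439, -0.531, 0.253, 0.68]
force: [0.1, -0.0, -2.1]
width: 0.173
```

```bash
python3 - <<'E'
from h import *
a=st()
from rig import cams
s=cams.capture("scene");t=cams.capture("top")
f=lambda d,x,y,w,h:cv2.resize(d["pixels"][y:y+h,x:x+w],(400,500),interpolation=cv2.INTER_CUBIC)
cv2.imwrite("pics/c3.png",np.hstack([f(t,190,105,100,125),f(s,230,150,120,150)]))
E
```

```text
t 8.47 q [-0.52  0.3   1.55  0.51  1.46 -1.84] F_seat [-1.  -0.1 -1.8] w 0.173 tcp_seat [  6.6  -0.2 170.4] world [ 0.621 -0.036  0.196]
1 rotvec to go [ 0.    -0.102  0.002]
-1 rotvec to go [-3.000e-03  3.039e+00  0.000e+00]
```

View pics/c3.png

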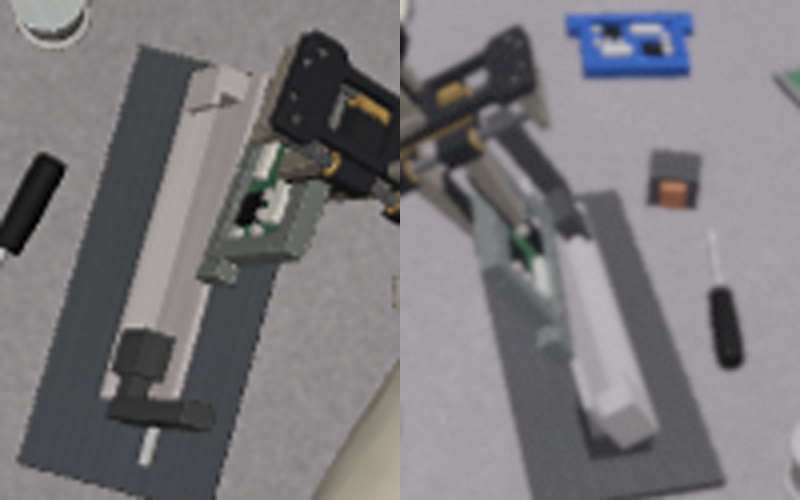

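{"op": "drive_tool", "data": {
  "plan": [
    {"grip":-0.9,"dx":0,"dy":0,"dz":0,"rx":0,"ry":0.12,"rz":0},
    {"grip":-0.9,"dx":0,"dy":0,"dz":0,"rx":0,"ry":0.12,"rz":0},
    {"grip":-0.9,"dx":0,"dy":0,"dz":0,"rx":0,"ry":0.12,"rz":0},
    {"grip":-0.9,"dx":0,"dy":0,"dz":0,"rx":0,"ry":0.12,"rz":0},
    {"grip":-0.9,"dx":0,"dy":0,"dz":0,"rx":0,"ry":0.12,"rz":0},
    {"grip":-0.9,"dx":0,"dy":0,"dz":0,"rx":0,"ry":0.12,"rz":0},
    {"grip":-0.9,"dx":0,"dy":0,"dz":0,"rx":0,"ry":0.12,"rz":0},
    {"grip":-0.9,"dx":0,"dy":0,"dz":0,"rx":0,"ry":0.12,"rz":0}
  ]
}}

```text
t: 9.23
position: [0.6207, -0.0352, 0.1956]
orientation: [-0.506, -0.156, 0.021, 0.848]
force: [-0.7, -0.9, -1.9]
width: 0.172
```

{"op": "drive_tool", "data": {
  "plan": [
    {"grip":-0.9,"dx":0,"dy":0,"dz":0,"rx":0,"ry":0.12,"rz":0},
    {"grip":-0.9,"dx":0,"dy":0,"dz":0,"rx":0,"ry":0.12,"rz":0},
    {"grip":-0.9,"dx":0,"dy":0,"dz":0,"rx":0,"ry":0.12,"rz":0},
    {"grip":-0.9,"dx":0,"dy":0,"dz":0,"rx":0,"ry":0.12,"rz":0},
    {"grip":-0.9,"dx":0,"dy":0,"dz":0,"rx":0,"ry":0.12,"rz":0},
    {"grip":-0.9,"dx":0,"dy":0,"dz":0,"rx":0,"ry":0.12,"rz":0},
    {"grip":-0.9,"dx":0,"dy":0,"dz":0,"rx":0,"ry":0.12,"rz":0},
    {"grip":-0.9,"dx":0,"dy":0,"dz":0,"rx":0,"ry":0.12,"rz":0}
  ]
}}

```text
t: 9.9
position: [0.6207, -0.0352, 0.1956]
orientation: [-0.459, 0.253, -0.215, 0.824]
force: [-0.2, 0.9, -2.0]
width: 0.171
```

{"op": "drive_tool", "data": {
  "plan": [
    {"grip":-0.9,"dx":0,"dy":0,"dz":0,"rx":0,"ry":0.12,"rz":0},
    {"grip":-0.9,"dx":0,"dy":0,"dz":0,"rx":0,"ry":0.12,"rz":0},
    {"grip":-0.9,"dx":0,"dy":0,"dz":0,"rx":0,"ry":0.12,"rz":0},
    {"grip":-0.9,"dx":0,"dy":0,"dz":0,"rx":0,"ry":0.12,"rz":0},
    {"grip":-0.9,"dx":0,"dy":0,"dz":0,"rx":0,"ry":0.12,"rz":0},
    {"grip":-0.9,"dx":0,"dy":0,"dz":0,"rx":0,"ry":0.12,"rz":0},
    {"grip":-0.9,"dx":0,"dy":0,"dz":0,"rx":0,"ry":0.12,"rz":0},
    {"grip":-0.9,"dx":0,"dy":0,"dz":0,"rx":0,"ry":0,"rz":0}
  ]
}}

```text
t: 10.57
position: [0.6207, -0.0353, 0.1956]
orientation: [-0.331, 0.566, -0.383, 0.65]
force: [0.6, 0.0, -1.8]
width: 0.169
```

```bash
python3 - <<'E'
from h import *
a=st();go([8.5,12,150],*a)
E
```

```text
t 10.57 q [-0.52  0.3   1.55  0.51  1.46  0.92] F_seat [-0.7 -0.5 -1.6] w 0.169 tcp_seat [ 6.7e+00 -1.0e-01  1.7e+02] world [ 0.621 -0.035  0.196]
1 rotvec to go [-0.004 -2.861 -0.   ]
-1 rotvec to go [ 0.     0.28  -0.002]
[8.5, 12, 150] tool shift [-0.005   0.02   -0.0111] after align [[0.0018, 0.02, 0.0121], [-0.0018, 0.02, -0.0121]]
```

{"op": "drive_tool", "data": {
  "plan": [
    {"grip":-0.9,"dx":0,"dy":0,"dz":0,"rx":0,"ry":0.1,"rz":0},
    {"grip":-0.9,"dx":0,"dy":0,"dz":0,"rx":0,"ry":0.1,"rz":0},
    {"grip":-0.9,"dx":0,"dy":0,"dz":0,"rx":0,"ry":0.08,"rz":0},
    {"grip":-0.9,"dx":0,"dy":0,"dz":0,"rx":0,"ry":0,"rz":0},
    {"grip":-0.9,"dx":-0.003,"dy":0,"dz":-0.007,"rx":0,"ry":0,"rz":0},
    {"grip":-0.9,"dx":0,"dy":0,"dz":-0.007,"rx":0,"ry":0,"rz":0},
    {"grip":-0.9,"dx":0,"dy":0.01,"dz":0,"rx":0,"ry":0,"rz":0},
    {"grip":-0.9,"dx":0,"dy":0,"dz":0,"rx":0,"ry":0,"rz":0}
  ]
}}

```text
t: 11.23
position: [0.608, -0.0234, 0.1872]
orientation: [-0.276, 0.651, -0.424, 0.565]
force: [-0.2, 0.1, -2.0]
width: 0.174
```

```bash
python3 - <<'E'
from h import *
a=st();go([8.5,13,90],*a)
from rig import cams
s=cams.capture("scene");t=cams.capture("top")
f=lambda d,x,y,w,h:cv2.resize(d["pixels"][y:y+h,x:x+w],(400,500),interpolation=cv2.INTER_CUBIC)
cv2.imwrite("pics/c4.png",np.hstack([f(t,190,105,100,125),f(s,230,150,120,150)]))
E
```

```text
t 11.23 q [-0.51  0.28  1.6   0.51  1.43  1.19] F_seat [-0.9  0.2 -1.8] w 0.174 tcp_seat [  9.8  15.1 158.5] world [ 0.608 -0.023  0.187]
1 rotvec to go [-5.000e-03 -3.139e+00 -3.000e-03]
-1 rotvec to go [ 0.002  0.003 -0.003]
[8.5, 13, 90] tool shift [0.0015 0.0685 0.0023] after align [[-0.0013, 0.0685, -0.0021], [0.0013, 0.0685, 0.0021]]
```

View pics/c4.png

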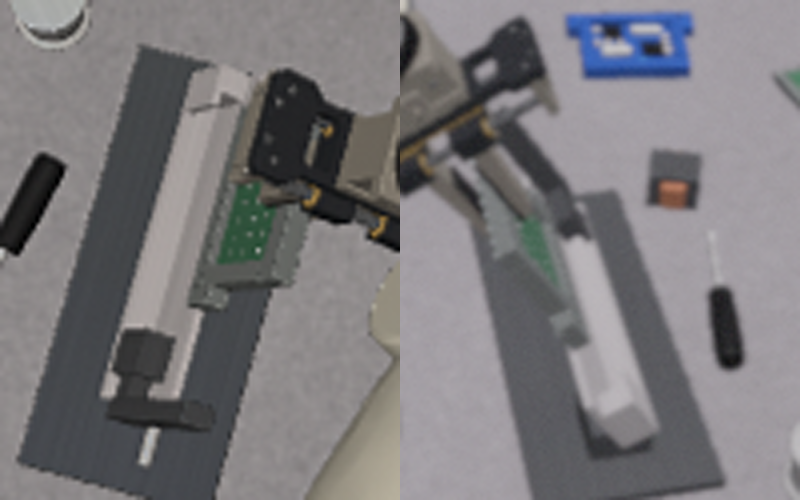

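{"op": "drive_tool", "data": {
  "plan": [
    {"grip":-0.9,"dx":0,"dy":0.015,"dz":0,"rx":0,"ry":0,"rz":0},
    {"grip":-0.9,"dx":0,"dy":0.02,"dz":0,"rx":0,"ry":0,"rz":0},
    {"grip":-0.9,"dx":0,"dy":0.015,"dz":0,"rx":0,"ry":0,"rz":0},
    {"grip":-0.9,"dx":0,"dy":0.01,"dz":0,"rx":0,"ry":0,"rz":0},
    {"grip":-0.9,"dx":0,"dy":0.006,"dz":0,"rx":0,"ry":0,"rz":0},
    {"grip":-0.9,"dx":0,"dy":0.003,"dz":0,"rx":0,"ry":0,"rz":0},
    {"grip":-0.9,"dx":0,"dy":0,"dz":0,"rx":0,"ry":0,"rz":0}
  ]
}}

```text
t: 11.92
position: [0.6177, 0.009, 0.1291]
orientation: [-0.275, 0.651, -0.425, 0.565]
force: [0.4, -0.2, -1.9]
width: 0.174
```

```bash
python3 - <<'E'
from h import *
a=st()
E
```

```text
t 11.92 q [-0.45  0.34  1.65  0.53  1.31  1.18] F_seat [-1.  -0.4 -1.6] w 0.174 tcp_seat [10.  13.6 91.3] world [0.618 0.009 0.129]
1 rotvec to go [-0.004 -3.139  0.   ]
-1 rotvec to go [-0.     0.002 -0.002]
```

{"op": "drive_tool", "data": {
  "plan": [
    {"grip":-0.9,"dx":0,"dy":0.003,"dz":0,"rx":0,"ry":0,"rz":0},
    {"grip":-0.9,"dx":0,"dy":0.002,"dz":0,"rx":0,"ry":0,"rz":0},
    {"grip":-0.9,"dx":0,"dy":0.002,"dz":0,"rx":0,"ry":0,"rz":0},
    {"grip":-0.9,"dx":0,"dy":0.002,"dz":0,"rx":0,"ry":0,"rz":0},
    {"grip":-0.9,"dx":0,"dy":0,"dz":0,"rx":0,"ry":0,"rz":0}
  ]
}}

```text
t: 12.33
position: [0.6189, 0.0132, 0.1214]
orientation: [-0.275, 0.651, -0.426, 0.565]
force: [0.3, -0.2, -1.9]
width: 0.167
```

```bash
python3 - <<'E'
from h import *
a=st()
E
```

```text
t 12.33 q [-0.45  0.35  1.65  0.54  1.3   1.18] F_seat [-1.  -0.4 -1.6] w 0.167 tcp_seat [10.  13.5 82.5] world [0.619 0.013 0.121]
1 rotvec to go [-4.00e-03 -3.14e+00  1.00e-03]
-1 rotvec to go [-0.001  0.002 -0.002]
```

{"op": "drive_tool", "data": {
  "plan": [
    {"grip":-0.9,"dx":0,"dy":0.001,"dz":0,"rx":0,"ry":0,"rz":0},
    {"grip":-0.9,"dx":0,"dy":0.001,"dz":0,"rx":0,"ry":0,"rz":0},
    {"grip":-0.9,"dx":0.001,"dy":0,"dz":0,"rx":0,"ry":0,"rz":0},
    {"grip":-0.9,"dx":0.001,"dy":0,"dz":0,"rx":0,"ry":0,"rz":0},
    {"grip":-0.9,"dx":0,"dy":0,"dz":0,"rx":0,"ry":0,"rz":0}
  ]
}}

```text
t: 12.75
position: [0.619, 0.0125, 0.1209]
orientation: [-0.275, 0.651, -0.425, 0.566]
force: [-5.5, -1.4, 9.2]
width: 0.172
```

```bash
python3 - <<'E'
from h import *
a=st()
E
```

```text
t 12.75 q [-0.45  0.35  1.65  0.54  1.3   1.18] F_seat [2.3 5.  9.3] w 0.172 tcp_seat [ 9.2 13.2 82.4] world [0.619 0.013 0.121]
1 rotvec to go [-6.000e-03 -3.138e+00  1.000e-03]
-1 rotvec to go [-0.001  0.003 -0.004]
```

{"op": "drive_tool", "data": {
  "plan": [
    {"grip":-0.9,"dx":0.001,"dy":0,"dz":0,"rx":0,"ry":0,"rz":0},
    {"grip":-0.9,"dx":0.001,"dy":0,"dz":0,"rx":0,"ry":0,"rz":0},
    {"grip":-0.9,"dx":0,"dy":0,"dz":0,"rx":0,"ry":0,"rz":0}
  ]
}}

```text
t: 13.0
position: [0.6192, 0.0113, 0.1203]
orientation: [-0.274, 0.651, -0.425, 0.567]
force: [-3.5, 0.4, 8.8]
width: 0.174
```

```bash
python3 - <<'E'
from h import *
a=st()
E
```

```text
t 13.0 q [-0.45  0.35  1.65  0.54  1.29  1.17] F_seat [4.  3.5 7.9] w 0.174 tcp_seat [ 7.9 12.7 82.4] world [0.619 0.011 0.12 ]
1 rotvec to go [-8.000e-03 -3.138e+00  3.000e-03]
-1 rotvec to go [-0.002  0.004 -0.005]
```

{"op": "drive_tool", "data": {
  "plan": [
    {"grip":-0.4,"dx":0,"dy":0,"dz":0,"rx":0,"ry":0,"rz":0},
    {"grip":-0.2,"dx":0,"dy":0,"dz":0,"rx":0,"ry":0,"rz":0},
    {"grip":0.2,"dx":0,"dy":0,"dz":0,"rx":0,"ry":0,"rz":0},
    {"grip":1,"dx":0,"dy":0,"dz":0,"rx":0,"ry":0,"rz":0},
    {"grip":1,"dx":0,"dy":0,"dz":0,"rx":0,"ry":0,"rz":0},
    {"grip":1,"dx":0,"dy":-0.02,"dz":0,"rx":0,"ry":0,"rz":0},
    {"grip":1,"dx":0,"dy":-0.025,"dz":0,"rx":0,"ry":0,"rz":0},
    {"grip":1,"dx":0,"dy":-0.025,"dz":0,"rx":0,"ry":0,"rz":0}
  ]
}}

```text
t: 13.67
position: [0.6089, -0.023, 0.1782]
orientation: [-0.275, 0.652, -0.425, 0.565]
force: [0.2, -0.3, 0.4]
width: 0.726
```

{"op": "drive_tool", "data": {
  "plan": [
    {"grip":1,"dx":0,"dy":0,"dz":-0.03,"rx":0,"ry":0,"rz":0},
    {"grip":1,"dx":0,"dy":0,"dz":-0.03,"rx":0,"ry":0,"rz":0},
    {"grip":1,"dx":-0.002,"dy":0,"dz":-0.03,"rx":0,"ry":0,"rz":0},
    {"grip":1,"dx":-0.002,"dy":0,"dz":-0.03,"rx":0,"ry":0,"rz":0},
    {"grip":1,"dx":0,"dy":0,"dz":-0.03,"rx":0,"ry":0,"rz":0},
    {"grip":1,"dx":0,"dy":0,"dz":0,"rx":0,"ry":0,"rz":0}
  ]
}}

```text
t: 14.17
position: [0.4602, 0.019, 0.1784]
orientation: [-0.276, 0.653, -0.424, 0.564]
force: [-0.2, -0.4, 0.3]
width: 1.002
```

```bash
python3 - <<'E'
from h import *
a=st();go([11.3,164,98],*a)
from rig import cams
s=cams.capture("scene");t=cams.capture("top")
f=lambda d,x,y,w,h:cv2.resize(d["pixels"][y:y+h,x:x+w],(400,500),interpolation=cv2.INTER_CUBIC)
cv2.imwrite("pics/c5.png",np.hstack([f(t,190,105,100,125),f(s,230,170,104,130)]))
E
```

```text
t 14.17 q [-0.59 -0.11  2.04  0.5   1.43  1.1 ] F_seat [-0.2  0.1  0.5] w 1.002 tcp_seat [  9.8 168.8 148.3] world [0.46  0.019 0.178]
1 rotvec to go [-0.006 -3.141 -0.007]
-1 rotvec to go [ 0.005  0.001 -0.004]
[11.3, 164, 98] tool shift [-0.0014  0.0503  0.005 ] after align [[0.0015, 0.0503, -0.0048], [-0.0015, 0.0503, 0.0048]]
```

View pics/c5.png

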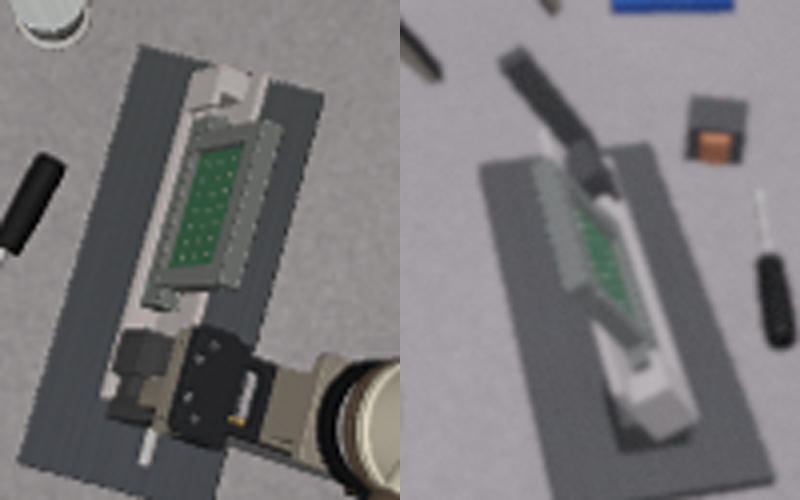

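Board sits on the ledge, solder side out, leaning on the plate, its far ear just short of the fixed jaw's lip. Now I grip the handle.

{"op": "drive_tool", "data": {
  "plan": [
    {"grip":1,"dx":-0.002,"dy":0.015,"dz":0.005,"rx":0,"ry":0,"rz":0},
    {"grip":1,"dx":0,"dy":0.02,"dz":0,"rx":0,"ry":0,"rz":0},
    {"grip":0,"dx":0,"dy":0.015,"dz":0,"rx":0,"ry":0,"rz":0},
    {"grip":-0.7,"dx":0,"dy":0,"dz":0,"rx":0,"ry":0,"rz":0},
    {"grip":-0.7,"dx":0,"dy":0,"dz":0,"rx":0,"ry":0,"rz":0},
    {"grip":-0.7,"dx":0,"dy":0,"dz":0,"rx":0,"ry":0,"rz":0},
    {"grip":-0.7,"dx":0,"dy":0,"dz":0,"rx":0,"ry":0,"rz":0},
    {"grip":-0.7,"dx":0,"dy":0,"dz":0,"rx":0,"ry":0,"rz":0}
  ]
}}

```text
t: 14.93
position: [0.4772, 0.0407, 0.1387]
orientation: [-0.275, 0.65, -0.426, 0.566]
force: [-0.8, -0.0, 0.1]
width: 0.585
```

{"op": "drive_tool", "data": {
  "plan": [
    {"grip":-0.7,"dx":0,"dy":0,"dz":0,"rx":0,"ry":0,"rz":0},
    {"grip":-0.7,"dx":0,"dy":0,"dz":0,"rx":0,"ry":0,"rz":0},
    {"grip":-0.7,"dx":0,"dy":0,"dz":0,"rx":0,"ry":0,"rz":0},
    {"grip":-0.7,"dx":0,"dy":0,"dz":0,"rx":0,"ry":0,"rz":0},
    {"grip":-0.7,"dx":0,"dy":0,"dz":0,"rx":0,"ry":0,"rz":0}
  ]
}}

```text
t: 15.35
position: [0.4764, 0.0415, 0.1379]
orientation: [-0.275, 0.651, -0.425, 0.565]
force: [0.7, 0.8, 1.4]
width: 0.256
```

```bash
python3 - <<'E'
from h import *
a=st()
E
```

```text
t 15.35 q [-0.53 -0.03  2.05  0.52  1.32  1.11] F_seat [ 1.5 -0.5  0.7] w 0.256 tcp_seat [ 11.9 158.7 100.4] world [0.476 0.042 0.138]
1 rotvec to go [-4.00e-03 -3.14e+00  1.00e-03]
-1 rotvec to go [-0.     0.002 -0.003]
```

{"op": "drive_tool", "data": {
  "plan": [
    {"grip":-0.7,"dx":0,"dy":0,"dz":0.003,"rx":0,"ry":0,"rz":0},
    {"grip":-0.7,"dx":0,"dy":0,"dz":0.004,"rx":0,"ry":0,"rz":0},
    {"grip":-0.7,"dx":0,"dy":0,"dz":0.004,"rx":0,"ry":0,"rz":0},
    {"grip":-0.7,"dx":0,"dy":0,"dz":0.004,"rx":0,"ry":0,"rz":0},
    {"grip":-0.7,"dx":0,"dy":0,"dz":0.004,"rx":0,"ry":0,"rz":0},
    {"grip":-0.7,"dx":0,"dy":0,"dz":0.004,"rx":0,"ry":0,"rz":0},
    {"grip":-0.7,"dx":0,"dy":0,"dz":0.004,"rx":0,"ry":0,"rz":0},
    {"grip":-0.7,"dx":0,"dy":0,"dz":0.003,"rx":0,"ry":0,"rz":0}
  ]
}}

```text
t: 16.02
position: [0.506, 0.034, 0.1379]
orientation: [-0.275, 0.651, -0.425, 0.565]
force: [-2.9, 0.7, 5.2]
width: 0.258
```

```bash
python3 - <<'E'
from h import *
a=st()
E
```

```text
t 16.02 q [-0.51  0.05  1.97  0.53  1.31  1.12] F_seat [2.5 3.  4.5] w 0.258 tcp_seat [ 11.8 128.1 100.5] world [0.506 0.034 0.138]
1 rotvec to go [-4.000e-03 -3.139e+00  1.000e-03]
-1 rotvec to go [-0.001  0.002 -0.003]
```

{"op": "drive_tool", "data": {
  "plan": [
    {"grip":-0.7,"dx":0,"dy":0,"dz":0.002,"rx":0,"ry":0,"rz":0},
    {"grip":-0.7,"dx":0,"dy":0,"dz":0.002,"rx":0,"ry":0,"rz":0},
    {"grip":-0.7,"dx":0,"dy":0,"dz":0.002,"rx":0,"ry":0,"rz":0},
    {"grip":-0.7,"dx":0,"dy":0,"dz":0.002,"rx":0,"ry":0,"rz":0},
    {"grip":-0.7,"dx":0,"dy":0,"dz":0.001,"rx":0,"ry":0,"rz":0},
    {"grip":-0.7,"dx":0,"dy":0,"dz":0,"rx":0,"ry":0,"rz":0}
  ]
}}

```text
t: 16.52
position: [0.5143, 0.0319, 0.1379]
orientation: [-0.275, 0.651, -0.425, 0.565]
force: [-3.4, 0.3, 5.2]
width: 0.257
```

```bash
python3 - <<'E'
from h import *
a=st()
from rig import cams
s=cams.capture("scene");t=cams.capture("top")
f=lambda d,x,y,w,h:cv2.resize(d["pixels"][y:y+h,x:x+w],(400,500),interpolation=cv2.INTER_CUBIC)
cv2.imwrite("pics/c6.png",np.hstack([f(t,190,105,100,125),f(s,230,170,104,130)]))
E
```

```text
t 16.52 q [-0.5   0.07  1.94  0.53  1.31  1.13] F_seat [2.1 3.4 4.8] w 0.257 tcp_seat [ 11.8 119.5 100.5] world [0.514 0.032 0.138]
1 rotvec to go [-0.004 -3.14   0.   ]
-1 rotvec to go [-0.     0.002 -0.002]
```

View pics/c6.png

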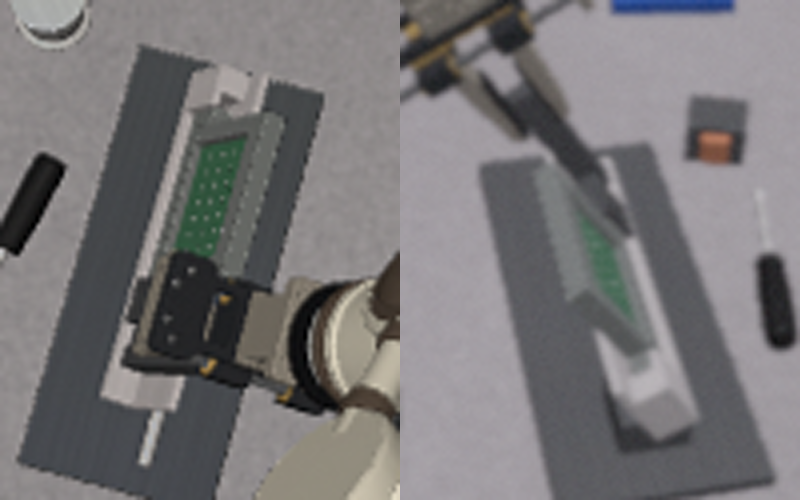

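The board is sliding with the jaw, and its far ear is entering the groove with low force. I continue gently until it is snug.

{"op": "drive_tool", "data": {
  "plan": [
    {"grip":-0.7,"dx":0,"dy":0,"dz":0.001,"rx":0,"ry":0,"rz":0},
    {"grip":-0.7,"dx":0,"dy":0,"dz":0.001,"rx":0,"ry":0,"rz":0},
    {"grip":-0.7,"dx":0,"dy":0,"dz":0.001,"rx":0,"ry":0,"rz":0},
    {"grip":-0.7,"dx":0,"dy":0,"dz":0.001,"rx":0,"ry":0,"rz":0},
    {"grip":-0.7,"dx":0,"dy":0,"dz":0,"rx":0,"ry":0,"rz":0}
  ]
}}

```text
t: 17.03
position: [0.5181, 0.031, 0.1379]
orientation: [-0.275, 0.651, -0.425, 0.565]
force: [-3.7, 0.1, 5.8]
width: 0.262
```

```bash
python3 - <<'E'
from h import *
a=st()
E
```

```text
t 17.03 q [-0.5   0.08  1.93  0.53  1.31  1.13] F_seat [2.2 3.6 5.4] w 0.262 tcp_seat [ 11.8 115.7 100.4] world [0.518 0.031 0.138]
1 rotvec to go [-0.004 -3.14   0.   ]
-1 rotvec to go [-0.     0.002 -0.002]
```

{"op": "drive_tool", "data": {
  "plan": [
    {"grip":-0.7,"dx":0,"dy":0,"dz":0.001,"rx":0,"ry":0,"rz":0},
    {"grip":-0.7,"dx":0,"dy":0,"dz":0.001,"rx":0,"ry":0,"rz":0},
    {"grip":-0.7,"dx":0,"dy":0,"dz":0,"rx":0,"ry":0,"rz":0}
  ]
}}

```text
t: 17.28
position: [0.52, 0.0305, 0.1379]
orientation: [-0.275, 0.651, -0.425, 0.565]
force: [-4.7, -0.7, 4.6]
width: 0.256
```

```bash
python3 - <<'E'
from h import *
a=st()
E
```

```text
t 17.28 q [-0.5   0.09  1.93  0.53  1.31  1.13] F_seat [0.7 4.4 4.9] w 0.256 tcp_seat [ 11.8 113.7 100.5] world [0.52  0.03  0.138]
1 rotvec to go [-0.004 -3.14   0.   ]
-1 rotvec to go [-0.     0.002 -0.002]
```

{"op": "drive_tool", "data": {
  "plan": [
    {"grip":-0.7,"dx":0,"dy":0,"dz":0.001,"rx":0,"ry":0,"rz":0},
    {"grip":-0.7,"dx":0,"dy":0,"dz":0.001,"rx":0,"ry":0,"rz":0},
    {"grip":-0.7,"dx":0,"dy":0,"dz":0,"rx":0,"ry":0,"rz":0}
  ]
}}

```text
t: 17.53
position: [0.5219, 0.03, 0.1379]
orientation: [-0.275, 0.651, -0.425, 0.565]
force: [-3.8, -0.1, 5.5]
width: 0.259
```

```bash
python3 - <<'E'
from h import *
a=st()
E
```

```text
t 17.53 q [-0.5   0.09  1.92  0.53  1.31  1.13] F_seat [1.8 3.7 5.3] w 0.259 tcp_seat [ 11.8 111.7 100.5] world [0.522 0.03  0.138]
1 rotvec to go [-0.004 -3.139  0.   ]
-1 rotvec to go [-0.     0.002 -0.002]
```

{"op": "drive_tool", "data": {
  "plan": [
    {"grip":-0.7,"dx":0,"dy":0,"dz":0.001,"rx":0,"ry":0,"rz":0},
    {"grip":-0.7,"dx":0,"dy":0,"dz":0.001,"rx":0,"ry":0,"rz":0},
    {"grip":-0.7,"dx":0,"dy":0,"dz":0,"rx":0,"ry":0,"rz":0}
  ]
}}

```text
t: 17.78
position: [0.5228, 0.0298, 0.1379]
orientation: [-0.276, 0.652, -0.424, 0.565]
force: [-9.1, -0.9, 8.3]
width: 0.257
```

```bash
python3 - <<'E'
from h import *
a=st()
from rig import cams
s=cams.capture("scene");t=cams.capture("top")
f=lambda d,x,y,w,h:cv2.resize(d["pixels"][y:y+h,x:x+w],(400,500),interpolation=cv2.INTER_CUBIC)
cv2.imwrite("pics/c7.png",np.hstack([f(t,200,105,80,100),f(s,250,190,80,100)]))
E
```

```text
t 17.78 q [-0.5   0.1   1.92  0.53  1.31  1.13] F_seat [1.5 8.6 8.8] w 0.257 tcp_seat [ 11.8 110.8 100.4] world [0.523 0.03  0.138]
1 rotvec to go [-0.004 -3.139 -0.004]
-1 rotvec to go [ 0.003  0.002 -0.003]
```

View pics/c7.png

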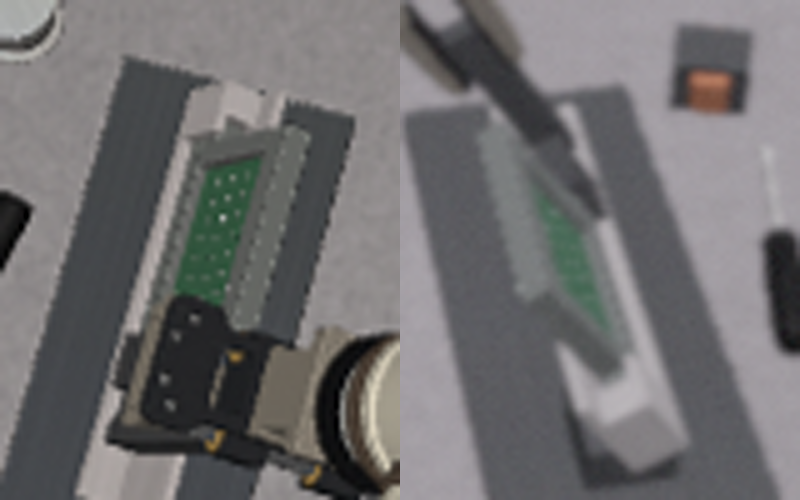

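{"op": "drive_tool", "data": {
  "plan": [
    {"grip":-0.7,"dx":0,"dy":0,"dz":0.001,"rx":0,"ry":0,"rz":0},
    {"grip":-0.7,"dx":0,"dy":0,"dz":0.001,"rx":0,"ry":0,"rz":0},
    {"grip":-0.7,"dx":0,"dy":0,"dz":0,"rx":0,"ry":0,"rz":0}
  ]
}}

```text
t: 18.13
position: [0.5229, 0.0298, 0.1378]
orientation: [-0.277, 0.653, -0.423, 0.564]
force: [-17.6, -1.8, 16.0]
width: 0.261
```

```bash
python3 - <<'E'
from h import *
a=st()
E
```

```text
t 18.13 q [-0.5   0.1   1.91  0.52  1.32  1.13] F_seat [ 2.7 16.7 16.9] w 0.261 tcp_seat [ 11.8 110.7 100.4] world [0.523 0.03  0.138]
1 rotvec to go [-0.004 -3.139 -0.012]
-1 rotvec to go [ 0.008  0.003 -0.003]
```

{"op": "drive_tool", "data": {
  "plan": [
    {"grip":-0.7,"dx":0,"dy":0,"dz":-0.002,"rx":0,"ry":0,"rz":0},
    {"grip":-0.4,"dx":0,"dy":0,"dz":0,"rx":0,"ry":0,"rz":0},
    {"grip":0,"dx":0,"dy":0,"dz":0,"rx":0,"ry":0,"rz":0},
    {"grip":1,"dx":0,"dy":0,"dz":0,"rx":0,"ry":0,"rz":0},
    {"grip":1,"dx":0,"dy":0,"dz":0,"rx":0,"ry":0,"rz":0},
    {"grip":1,"dx":0,"dy":-0.02,"dz":0,"rx":0,"ry":0,"rz":0},
    {"grip":1,"dx":0,"dy":-0.03,"dz":0,"rx":0,"ry":0,"rz":0},
    {"grip":1,"dx":0,"dy":-0.03,"dz":0,"rx":0,"ry":0,"rz":0}
  ]
}}

```text
t: 18.8
position: [0.5133, -0.0092, 0.207]
orientation: [-0.275, 0.652, -0.425, 0.565]
force: [0.3, -0.5, -0.9]
width: 0.712
```

{"op": "drive_tool", "data": {
  "plan": [
    {"grip":1,"dx":0,"dy":-0.03,"dz":-0.03,"rx":0,"ry":0,"rz":0},
    {"grip":1,"dx":0,"dy":-0.02,"dz":-0.035,"rx":0,"ry":0,"rz":0},
    {"grip":1,"dx":0,"dy":0,"dz":-0.035,"rx":0,"ry":0,"rz":0},
    {"grip":1,"dx":0,"dy":0,"dz":-0.035,"rx":0,"ry":0,"rz":0},
    {"grip":1,"dx":0,"dy":0,"dz":0,"rx":0,"ry":0,"rz":0}
  ]
}}

```text
t: 19.22
position: [0.3739, 0.0008, 0.2489]
orientation: [-0.275, 0.651, -0.426, 0.565]
force: [0.1, -0.2, -1.2]
width: 1.001
```

```bash
python3 - <<'E'
from h import *
a=st()
from rig import cams
s=cams.capture("scene");t=cams.capture("top")
f=lambda im,x,y,w,h:cv2.resize(im[y:y+h,x:x+w],(400,300),interpolation=cv2.INTER_CUBIC)
S0=cv2.imread("pics/scene0.png");T0=cv2.imread("pics/top0.png")
A=(205,115,100,75);B=(255,185,100,90)
cv2.imwrite("pics/c8.png",np.vstack([np.hstack([f(T0,*A),f(t["pixels"],*A)]),np.hstack([f(S0,*B),f(s["pixels"],*B)])]))
E
```

```text
t 19.22 q [-0.77 -0.42  2.14  0.45  1.69  1.04] F_seat [-0.8 -0.2 -0.9] w 1.001 tcp_seat [ 11.4 248.1 228.8] world [0.374 0.001 0.249]
1 rotvec to go [-2.00e-03 -3.14e+00 -0.00e+00]
-1 rotvec to go [ 0.     0.001 -0.002]
```

View pics/c8.png

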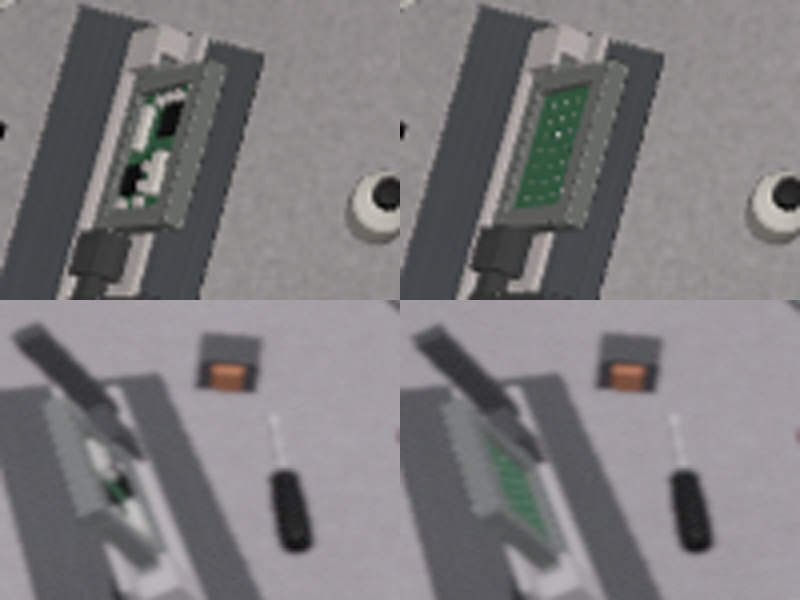

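The carrier and jaw are within about a pixel of where they started, with the solder side out. The bystanders in view haven't moved. Handing in.

```bash
python3 -c "
from rig import bot
print(bot.sign_off())"
```

```text
the job is handed in; nothing more can be done
None
```

The carrier is back in the holder with its solder side out, the jaw is closed on it, and the job is handed in. The hand-in reported no verdict.

**What I did:** I gripped the handle and opened the jaw about 45 mm. I lifted the carrier about 88 mm up the slope by its top bar, turned it 180°, and set it down on the ledge. Then I closed the jaw, which pushed the carrier along into the fixed jaw's groove. I released at about 19 s of the 67 s allowed.

**Last checks:**
- **Jaw:** it stopped firmly at the end of the closing push. The force rose from about 4 N to 17 N with no further movement, so I take it as snug.
- **Position:** in both cameras, the carrier, jaw and handle are within about a pixel (roughly 3 mm) of where they started.
- **Bystanders:** the screwdriver, transformer and flux bottle looked unmoved. I did not recheck the others at the end, but the arm passed well clear of them.
- **Robot:** it was clear of everything, with the gripper open and only about 1 N on the wrist.

**Not checked or off:**
- I did not measure the jaw opening or the carrier's squareness directly; both rest on the image comparison and the stop force.
- My estimate of the holder's position was about 1–2 mm off, judged from the handle and top-bar grips.
- When I closed the jaw, I held the handle about 6 mm off the pads' centre. The jaw stopped about 3 mm past where the opening grip predicted, so the grip probably slipped a little.

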